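# Shut and pin the clamshell test jig

### The job

A display board lies in the nest of the hinged test jig. First swing the jig's open lid down onto the board; only then take the locking pin out of its stand, put it through the hole in the lid into the hole in the base, and press the pin down until its collar sits on the lid and the lid is fully shut against the springs under the board. Finish holding: the lid springs ajar when let go, so end the job while still gripping the pin and pressing it down; leave the board in its nest and the other things on the bench where they are.

Things in the scene. Friction and masses are not known exactly. Their poses are not given: they have to be found in the camera images.
- jig: Clamshell test jig, fixed to the bench: grey block 160 x 150 mm, 40 mm high, with a hinged aluminium lid. Origin: on the underside (bench level), x axis points from the front edge (the pin hole) to the hinge, y along the hinge, z up. The base reaches from x = -75 to +85 mm (a plug socket to +96 mm) and y = -75 to +75 mm. The base itself stays put.
- lid (a joint): Lid angle, rad: 0 fully shut (hard stop), growing as the front edge swings up towards the hinge side; starts at 1.1 to 1.5, nearly upright. Stiff hinge (0.1 N m): the 0.2 kg lid stays where it starts, sinks slowly from below about 0.6, and rests ajar at about 0.11 on the sprung board. Shutting it takes 3 N (first) to 8 N (fully) downward at its hole; 15 to 20 N there presses it safely on the stop.
- lid_hinge (a point): Point on the lid's hinge axis at mid-width (y = 0), 46 mm above the bench, at x = +75 mm in the jig's frame. The lid is a flat aluminium plate 12 mm thick (its middle plane goes through the hinge axis), 130 mm wide along the hinge, reaching from 11 to 148 mm from the hinge. Its outer face (up when shut) can be pushed anywhere; two ribs 3 mm high near its sides are only for looks.
- lid_hole (a point): Centre of the 15 mm through-hole in the lid, at its outer face; 125 mm from the hinge, mid-width. With the lid shut it is 52 mm above the bench, right above the base hole.
- base_hole (a point): Centre of the mouth of the 14 mm hole in the jig's base (28 mm deep), 40 mm above the bench, at x = -50 mm, y = 0 in the jig's frame. Hole axis upright.
- nest (a point): Centre of the jig's sprung nest plate, top face, 36 mm above the bench, at x = +10 mm, y = 0 in the jig's frame. The plate gives 6 mm downward when the lid is shut.
- board: Green display board 49 x 94 x 6 mm lying in the jig's nest pocket, long side along the jig's y. Origin: centre of its underside.
- pin: Locking pin standing upright in its stand. From the tip up: steel shank 12 mm diameter and 36 mm long with a tapered tip, steel collar 28 mm diameter and 6 mm thick, black round grip 22 mm diameter and 40 mm tall (82 mm in all, 0.1 kg). Origin: at the tip; z axis along the pin up to the grip. In the stand the collar rests on the stand's top, 45 mm above the bench, so the grip spans 51 to 91 mm above the bench.
- pin_tip (a point): The lower end (tip) of the locking pin's shank. With the pin fully home in the shut jig it is 16 mm above the bench.
- pin_stand: Aluminium block 52 x 52 x 45 mm on a foot flange 84 x 52 x 6 mm, fixed to the bench, with a 14 mm hole (38 mm deep) for the pin. Origin: centre of its underside.
- flux_bottle: Bystander: small yellow bottle with a spout, 38 mm diameter, 99 mm tall, upright. Origin: underside.
- marker: Bystander: black marker pen, 136 mm long, 13 mm thick, lying.
- spare_board: Bystander: a second display board 49 x 94 x 6 mm lying on the bench.
Not all that is in view belongs to the job. Leave any pink look-alike of the board alone.

How it is judged (in metres and radians):
On the way, in this order (a step that is already met when the one before it is completed fails the run):
1. the lid is swung down onto the board (value of joint lid below 0.2 rad), for 0.2 s.
2. the pin is drawn out of its stand (height (world z) of pin_tip above 0.05 m), for 0.1 s.
3. the pin's tip is in the base hole, through the lid (horizontal distance between pin_tip and base_hole below 0.004 m and z of pin_tip in the frame of jig below 0.032 m), for 0.1 s.
At the end, for the whole second after the job is handed in: Lid below 0.025 rad; pin upright (0.12 rad) through the lid in the base hole, tip within 4 mm of the hole's axis and under 21 mm above the bench; pin presses the jig with over 3 N; fingers on the pin with over 2 N; board within 6 mm of its nest (value of joint lid below 0.025 rad and horizontal distance between pin_tip and base_hole below 0.004 m and z of pin_tip in the frame of jig below 0.021 m and angle between the z axis of pin and the z axis of jig, either way round below 0.12 rad and contact force between pin and jig above 3 N and contact force between the fingers and pin above 2 N and horizontal distance between board and nest below 0.006 m); the arm keeps its last pose, push and grip.
It fails at once if a bystander was knocked away (more than 40 mm) (distance of any of flux_bottle, marker, spare_board from where it was at the start of the episode above 0.04 m).
It fails at once if the board was thrown out of its nest (horizontal distance between board and nest above 0.03 m).
It also fails if it takes over 58 s, if anything falls off the work surface, if the arm or the gripper's body presses on something with over 40 N, if the wrist force passes 120 N, or if a joint passes its speed limit or range.

### The arm

A 6-joint arm with a two-finger parallel gripper is mounted at the origin on a cart in front of the work surface, level with it; the furniture and walls round the work are solid. World frame = base frame: x ahead of the robot, y to its left, z up, the work surface at z = 0. Lengths are in mm, angles in degrees, forces in N, time in s.
With the tool pointing down it reaches from about 300 to 850 mm from the base axis. Payload 4.2 kg.
Tool frame: the origin (TCP) lies on the centre line of the jaws, within the pads' length; the fingertips stand 14 mm ahead of it and the grasp point (between the pads) lies 5 mm behind it; x points along the fingers, y is the direction in which the jaws open and shut, and the axes are right-handed (so a half turn about x gives the same grasp; the last joint's range is limited). The gripper opens to 91 mm and grips with 3 to 60 N. Pads are 32 mm wide; open, the fingers measure 118 mm over their backs; the gripper's body (76 mm by 178 mm) begins 60 mm behind the grasp point.
Start: joints at [68.87, 18.312, 89.639, -0, 72.044, -1.146], TCP at [196.52, 540.39, 227.976] pointing down, gripper open.
Joint ranges: [-177.97, 177.97], [-48.28, 115.42], [12.27, 149.76], [-77.06, 257.06], [2.81, 150.46], [-146.56, 146.56]. Speed limits (degrees/s): [147.25, 147.25, 180, 180, 180, 180].

### API

Orientations are given as [roll, pitch, yaw] about the fixed x, y, z axes, in that order (R = Rz(yaw) Ry(pitch) Rx(roll)).
In Python, from workcell import readout, optics, env gives the robot as it stands.
- The arm moves only by the shell command python3 -m creep 'ROWS' [OPENING] [FORCE]. ROWS is JSON, a list of rows, each an object with "translation": the shift along the world's x, y, z in cm, a list of three; "delta_rot": the turn, a rotation vector about the world's x, y, z in rad, a list of three. In form: [{"translation": [dx, dy, dz], "delta_rot": [rx, ry, rz]}, ...]. A call has 1 to 5 rows; each row shifts and turns the commanded pose from where the row before left it; what a row does not reach is not made up. A row lasts 1/12 s, in which the tool goes at most 41.7 mm and 7.16 degrees, less where a joint would pass 70% of its speed; a pose out of reach is approached as far as the arm can. A call with a gripper value outside its range is refused whole. OPENING is the gripper's target within -1 to 1 (fully open at 1, half-way at 0, shut at -1), set as the call begins (- or left out, the last holds). The fingers move at their own pace and stop on an object; FORCE is the grip in N (left out, the last holds). Time passes only in rows, so rows that do not move let the fingers close. It gives the time, the measured TCP pose, the force and the opening at its end, in the units of the state.
- readout.state(): the state, without advancing time (a new reading comes with each control period).
- optics.grab_frame(name): name is "scene" or "top" or "wrist"; returns (picture, depth): 384x512x3 uint8, red, green, blue; 384x512 float32, mm along the optical axis (not along the pixel's ray), 0 where there is no reading.
- optics.camera_params(name): a dict with "mtx" (3x3 intrinsics, pixels), "k1" (the pictures are not rectified: a ray, as slopes to the right and down, at radius r is drawn at 1 + k1 r^2 times it, then the intrinsics apply), "R" (3x3) and "t" (3): a world point X has camera coordinates R X + t. Camera axes: x right, y down, z forward; pixel columns grow to the right and rows downward; lengths in mm; the calibration is good to about 2 mm. A picture is of the moment at which its call begins: read the wrist's pose just before it. camera_params takes no time and is no camera call; for the wrist camera it gives the pose at the moment of the call.
- env.job_done(): hands the job in, once; it reports no verdict.
The state is a dict: "time_s": time; "qpos": joint angles; "qvel": joint speeds; "effort": joint torques, N m; "ee_pos": TCP position; "ee_rot": TCP orientation; "force": force on the tool from outside, world axes, zero at the start; "torque": the same for the moment, N m; "gripper_width": finger opening in mm.
Only numpy, scipy, OpenCV 4.12 (cv2) and the standard library are available. Lean on these libraries where they do the work, as an engineer would, in place of code of your own. Each camera call takes 0.05 s, during which the arm holds its last target.

## Working session

There is one attempt and no reset: what is moved stays moved. The work goes in short steps, Python scripts to look and compute and a shell command to move; the robot and the scene stay as the last step left them, time stands still between calls to the robot, and variables do not carry over. Pictures are saved under pics/ and viewed, and the job is handed in when it is done.

```bash
ls; mkdir -p pics
cat > h.py <<'E'
import numpy as np,cv2
from workcell import readout,optics,env
def und(cp,uv):
    K=np.array(cp["mtx"],float);uv=np.atleast_2d(np.array(uv,float))
    d=np.c_[(uv[:,0]-K[0,2])/K[0,0],(uv[:,1]-K[1,2])/K[1,1]]
    s=d.copy()
    for _ in range(20): s=d/(1+cp["k1"]*(s**2).sum(1,keepdims=True))
    return s
def plane(cp,uv,z):
    s=und(cp,uv);R=np.array(cp["R"]);t=np.array(cp["t"])
    C=-R.T@t;D=np.c_[s,np.ones(len(s))]@R
    return C+D*((z-C[2])/D[:,2])[:,None]
def pts(cp,uv,dep):
    s=und(cp,uv);R=np.array(cp["R"]);t=np.array(cp["t"])
    return (np.c_[s,np.ones(len(s))]*np.array(dep)[:,None]-t)@R
E
python3 - <<'E'
from h import *
print(readout.state())
for n in ["scene","top","wrist"]:
    cp=optics.camera_params(n); p,d=optics.grab_frame(n)
    print(n,cp)
    cv2.imwrite(f"pics/{n}0.png",p[:,:,::-1]); np.savez(f"{n}0.npz",p=p,d=d,**cp)
E
```

```text
pics
{'time_s': 0.0, 'qpos': array([ 6.88709214e+01,  1.83491476e+01,  8.97076733e+01, -2.49886540e-03,
        7.20450237e+01, -1.14471678e+00]), 'qvel': array([-0.02654656, -0.03309547, -0.09363397,  0.05866612, -0.02935331,
       -0.05954914]), 'effort': array([ 2.00644143e-03, -4.12451112e+01, -2.31977731e+01,  7.28337374e-02,
        4.57391236e-02, -1.35257110e-04]), 'ee_pos': array([196.33337499, 539.90773043, 227.13668831]), 'ee_rot': array([ -89.80838306,   89.89812765, -109.79197249]), 'force': array([-0.10250709, -0.29779306,  0.77262827]), 'torque': array([-0.03258978, -0.04022921, -0.0002307 ]), 'gripper_width': 90.5804123987683}
scene {'mtx': array([[381.77800295,   0.        , 256.67469082],
       [  0.        , 381.77800295, 191.35841436],
       [  0.        ,   0.        ,   1.        ]]), 'k1': -0.03653202895520917, 'R': array([[ 0.71589125, -0.69806789,  0.01417548],
       [-0.44041982, -0.46723259, -0.76663165],
       [ 0.54178418,  0.54258173, -0.64193065]]), 't': array([-378.89306048,  253.80280214,  708.90796163])}
top {'mtx': array([[399.08280031,   0.        , 262.73625604],
       [  0.        , 399.08280031, 192.90237782],
       [  0.        ,   0.        ,   1.        ]]), 'k1': -0.049061185476554185, 'R': array([[-0.0202527 , -0.99979356,  0.00163296],
       [-0.99812687,  0.02012458, -0.05777335],
       [ 0.05772856, -0.00279997, -0.99832839]]), 't': array([-15.76777279, 514.6038429 , 983.51053743])}
wrist {'mtx': array([[270.67996819,   0.        , 253.06688184],
       [  0.        , 270.67996819, 191.18213726],
       [  0.        ,   0.        ,   1.        ]]), 'k1': -0.021515400920366603, 'R': array([[ 0.34107253,  0.94003605, -0.00132106],
       [ 0.90014745, -0.3261941 ,  0.2886728 ],
       [ 0.27093192, -0.09964751, -0.9574269 ]]), 't': array([-573.83778558,  -32.87194472,  391.70491341])}
```

View pics/scene0.png

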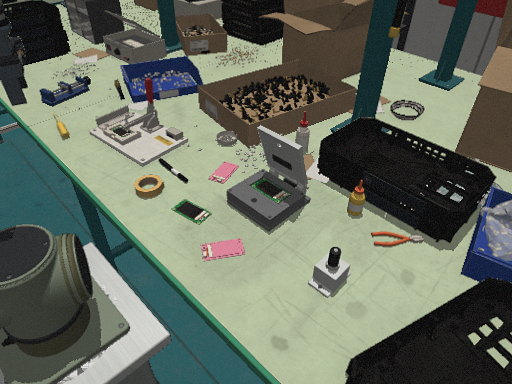

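View pics/top0.png

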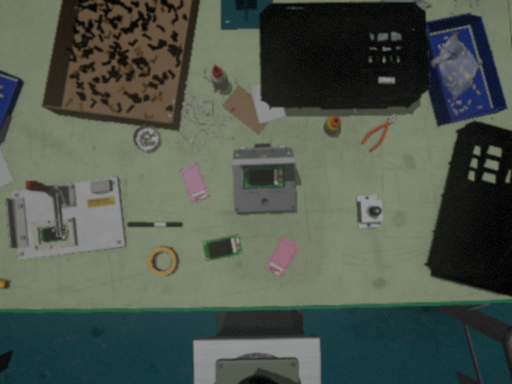

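View pics/wrist0.png

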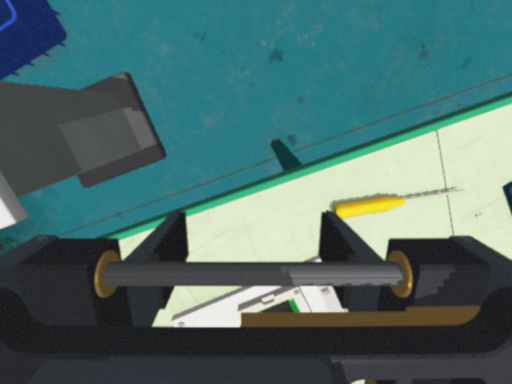

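The scene view shows the jig at about (270,185) with its lid upright, the pin in its stand at (331,268), the flux bottle at (357,198), the marker at (172,170) and the spare board at (191,210). In the top view the jig is at (265,180), the pin at (375,211) and the spare board at (222,247). The wrist view is of the bench's left end, which is not useful here. Next I'll measure from depth and colour.

Run:
```python
from h import *
t=np.load("top0.npz");p=t["p"];d=t["d"]
vv,uu=np.mgrid[0:384,0:512]
P=pts(t,np.c_[uu.ravel(),vv.ravel()],d.ravel()).reshape(384,512,3);np.save("topP.npy",P)
m=(P[...,2]>34)&(P[...,2]<46);m[:,:225]=0;m[:,305:]=0;m[:140]=0;m[220:]=0
c=max(cv2.findContours(m.astype(np.uint8),0,2)[0],key=cv2.contourArea)
Q=P[m]; print("jig top z",np.median(Q[:,2]),"bbox",Q.min(0),Q.max(0))
r=cv2.minAreaRect(Q[:,:2].astype(np.float32));print(r)
# pin
m=(P[...,2]>80)&(P[...,2]<100);m[:,:350]=0;m[:,395:]=0;m[:190]=0;m[235:]=0
print("pin top",P[m].mean(0),P[m].min(0),P[m].max(0),m.sum())
m=(P[...,2]>38)&(P[...,2]<48);m[:,:350]=0;m[:,395:]=0;m[:190]=0;m[235:]=0
print("stand",cv2.minAreaRect(P[m][:,:2].astype(np.float32)),np.median(P[m][:,2]))
m=(P[...,2]>60);m[:,:225]=0;m[:,305:]=0;m[:140]=0;m[220:]=0
print("lid",P[m].min(0),P[m].max(0),m.sum()); 
L=P[m]; print(L[::60].round(0))
x=p[120:240,220:400];cv2.imwrite("pics/topz.png",cv2.resize(x[:,:,::-1],None,fx=4,fy=4,interpolation=cv2.INTER_CUBIC))
x=np.load("scene0.npz")["p"][110:300,200:380];cv2.imwrite("pics/scz.png",cv2.resize(x[:,:,::-1],None,fx=3.15,fy=3.15,interpolation=cv2.INTER_CUBIC))
```

```text
jig top z 40.95617513466716 bbox [ 469.39227564 -104.15880508   34.08356445] [628.52444023  46.56687454  45.98161025]
((549.7962646484375, -27.975563049316406), (159.35513305664062, 150.22071838378906), 0.9982368350028992)
pin top [ 464.76125418 -288.01767382   91.68488847] [ 455.44651258 -298.88934925   81.29936324] [ 474.25180112 -278.34439866   96.83636001] 78
stand ((464.7071838378906, -288.8601379394531), (52.152610778808594, 53.85740280151367), 2.0104315280914307) 46.007202572677464
lid [456.54393342 -92.35112379  60.03490024] [ 620.69300026   37.45635727 1011.62262714] 949
[[ 457.  -23. 1012.]
 [ 615.  -17.   74.]
 [ 609.  -24.   96.]
 [ 604.  -33.  112.]
 [ 599.  -40.  125.]
 [ 595.  -44.  138.]
 [ 590.  -45.  152.]
 [ 587.  -43.  161.]
 [ 583.  -41.  176.]
 [ 579.  -36.  184.]
 [ 577.  -30.  188.]
 [ 457.  -23. 1012.]
 [ 573.  -17.  186.]
 [ 571.  -11.  190.]
 [ 569.   -5.  185.]
 [ 567.   -3.  187.]]
```

View pics/topz.png

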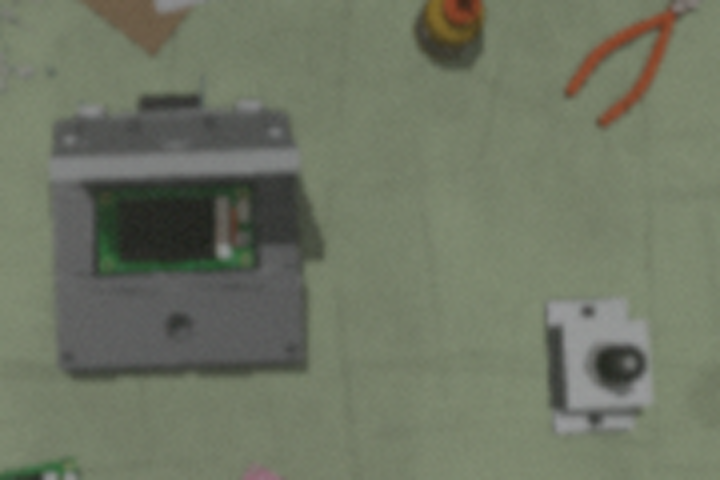

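View pics/scz.png

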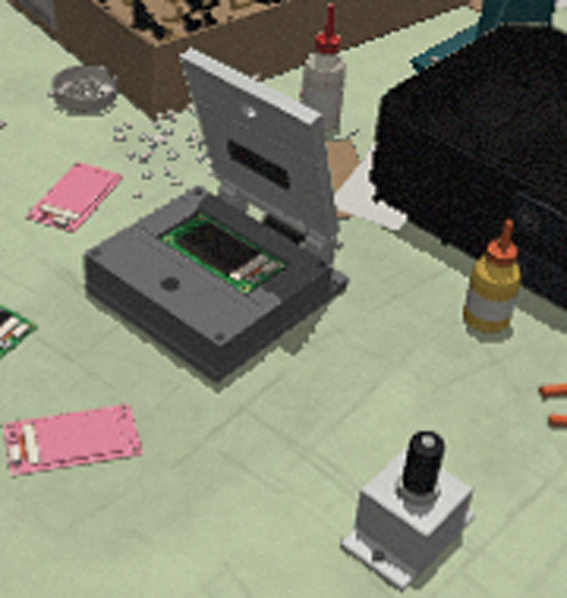

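The crop shows the base hole at top pixel (265,201), about (495,-29) in the world. The jig's yaw is about 0, with the hinge on the far side. The lid is at about 1.24 rad, leaning towards the robot, and its outer face looks in +x. Next I'll refine the hole and the pin and work out the tool's turn.

Run:
```python
from h import *
from scipy.spatial.transform import Rotation as Ro
t=np.load("top0.npz");p=t["p"];g=cv2.cvtColor(p,cv2.COLOR_RGB2GRAY).astype(float)
s=np.load("scene0.npz");gs=cv2.cvtColor(s["p"],cv2.COLOR_RGB2GRAY).astype(float)
def dark(g,u,v,r):
    w=g[v-r:v+r+1,u-r:u+r+1];w=np.clip(np.median(w)-10-w,0,None);a,b=np.mgrid[v-r:v+r+1,u-r:u+r+1]
    return (w*b).sum()/w.sum(),(w*a).sum()/w.sum()
a=dark(g,265,201,5);print("top hole",a,plane(t,[a],40))
u=int(200+171/3.15);v=int(110+284/3.15);b=dark(gs,u,v,5);print("scene hole",b,plane(s,[b],40))
# pin grip silhouettes
for n,c,w in(("top",t,(360,195,392,230)),("scene",s,(322,240,346,272))):
    gg=cv2.cvtColor(c["p"],cv2.COLOR_RGB2GRAY)[w[1]:w[3],w[0]:w[2]]
    m=(gg<60).astype(np.uint8);k,l,st,ce=cv2.connectedComponentsWithStats(m);i=1+st[1:,4].argmax()
    q=ce[i]+[w[0],w[1]];print(n,st[i],q,plane(c,[q],71))
# board green
P=np.load("topP.npy")
hsv=cv2.cvtColor(p,cv2.COLOR_RGB2HSV);
st=readout.state();R=Ro.from_euler("xyz",st["ee_rot"],degrees=True).as_matrix();print(R.round(3))
S=np.load("scene0.npz");d=S["d"];vv,uu=np.mgrid[0:384,0:512]
Q=pts(S,np.c_[uu.ravel(),vv.ravel()],d.ravel())
m=(abs(Q[:,0]-550)<110)&(abs(Q[:,1]+28)<80)&(Q[:,2]>60)
L=Q[m];A=np.c_[L[:,2],np.ones(len(L))];k=np.linalg.lstsq(A,L[:,0],rcond=None)[0];print("lid n",len(L),"x=k z+c",k,"ang",np.arctan2(1,-k[0]),L.max(0),L.min(0))
for n,lo in (("stand",(464,-289)),):
    m=(abs(Q[:,0]-464)<60)&(abs(Q[:,1]+289)<60)&(Q[:,2]>38)
    T=Q[m];print(T[T[:,2]>85].mean(0),T[T[:,2]>55].mean(0))
m=(abs(Q[:,0]-550)<110)&(abs(Q[:,1]+28)<110)&(abs(Q[:,2]-40)<4);print(cv2.minAreaRect(Q[m][:,:2].astype(np.float32)))
```

```text
top hole (np.float64(263.94029850746267), np.float64(200.26567164179104)) [[494.70454799 -28.66072393  40.        ]]
scene hole (np.float64(253.62485345838218), np.float64(199.7514654161782)) [[490.2754565  -28.48651953  40.        ]]
top [ 9 12  9  9 47] [372.61702128 210.93617021] [[ 462.98685539 -284.94340569   71.        ]]
scene [  6   7  13  20 184] [333.63586957 257.06521739] [[ 461.16182257 -287.60401013   71.        ]]
[[-0.     0.342  0.94 ]
 [-0.001  0.94  -0.342]
 [-1.    -0.001  0.   ]]
lid n 1553 x=k z+c [-2.92938439e-01  6.20908187e+02] ang 1.2858305532592023 [615.81490812  41.234078   189.47346438] [562.32326519 -92.61614202  60.00733578]
[ 460.45543684 -288.15226225   89.43176377] [ 457.48859574 -289.70603628   78.38602068]
((545.053466796875, -26.834213256835938), (158.64938354492188, 152.11563110351562), 1.3505125045776367)
```

```bash
R='[{"translation":[2.25,-2.84,0.2],"delta_rot":[0,0,-0.0611]}]'
python3 -m creep '[{"translation":[2.25,-2.84,0.2],"delta_rot":[0,0,-0.0611]},{"translation":[2.25,-2.84,0.2],"delta_rot":[0,0,-0.0611]},{"translation":[2.25,-2.84,0.2],"delta_rot":[0,0,-0.0611]},{"translation":[2.25,-2.84,0.2],"delta_rot":[0,0,-0.0611]},{"translation":[2.25,-2.84,0.2],"delta_rot":[0,0,-0.0611]}]' -1 20
python3 -m creep '[{"translation":[2.25,-2.84,0.2],"delta_rot":[0,0,-0.0611]},{"translation":[2.25,-2.84,0.2],"delta_rot":[0,0,-0.0611]},{"translation":[2.25,-2.84,0.2],"delta_rot":[0,0,-0.0611]},{"translation":[2.25,-2.84,0.2],"delta_rot":[0,0,-0.0611]},{"translation":[2.25,-2.84,0.2],"delta_rot":[0,0,-0.0611]}]'
python3 -m creep '[{"translation":[2.25,-2.84,0.2],"delta_rot":[0,0,-0.0611]},{"translation":[2.25,-2.84,0.2],"delta_rot":[0,0,-0.0611]},{"translation":[2.25,-2.84,0.2],"delta_rot":[0,0,-0.0611]},{"translation":[2.25,-2.84,0.2],"delta_rot":[0,0,-0.0611]},{"translation":[2.25,-2.84,0.2],"delta_rot":[0,0,-0.0611]}]'
```

```text
time_s: 0.57
ee_pos: [309.6, 396.9, 237.8]
ee_rot: [-79.7, 90.0, -117.3]
force: [1.0, 0.2, 0.9]
gripper_width: 60.9
time_s: 0.98
ee_pos: [422.1, 254.7, 248.0]
ee_rot: [-113.5, 90.0, -168.6]
force: [0.9, -0.8, 0.5]
gripper_width: 27.4
time_s: 1.4
ee_pos: [534.7, 112.7, 257.9]
ee_rot: [-121.2, 90.0, 166.1]
force: [1.2, 0.1, -0.1]
gripper_width: 0.4
```

```bash
python3 -m creep '[{"translation":[2.25,-2.84,0],"delta_rot":[0,0,-0.0611]},{"translation":[2.25,-2.84,0],"delta_rot":[0,0,-0.0611]},{"translation":[2.25,-2.84,0],"delta_rot":[0,0,-0.0611]},{"translation":[2.25,-2.84,0],"delta_rot":[0,0,-0.0611]},{"translation":[2.25,-2.84,0],"delta_rot":[0,0,-0.0611]}]'
python3 -m creep '[{"translation":[0,0,-2.5],"delta_rot":[0,0,0]},{"translation":[0,0,-2.5],"delta_rot":[0,0,0]},{"translation":[0,0,-2.4],"delta_rot":[0,0,0]},{"translation":[0,0,0],"delta_rot":[0,0,0]}]'
python3 - <<'E'
from h import *
from scipy.spatial.transform import Rotation as Ro
st=readout.state();print(st["qpos"],st["ee_pos"],Ro.from_euler("xyz",st["ee_rot"],degrees=True).as_matrix().round(3))
p,d=optics.grab_frame("scene");cv2.imwrite("pics/s1.png",p[:,:,::-1])
E
```

```text
time_s: 1.82
ee_pos: [647.2, -29.2, 257.6]
ee_rot: [-102.8, 90.0, 167.1]
force: [1.0, 0.7, 0.4]
gripper_width: 0.4
time_s: 2.15
ee_pos: [643.3, -27.8, 178.1]
ee_rot: [-93.4, 89.4, 176.5]
force: [-0.7, 0.2, -0.8]
gripper_width: 0.6
[-3.49771245e+00  2.66679542e+01  8.37980922e+01 -5.25477762e-04
  7.01810235e+01 -3.46443110e+00] [643.34826216 -27.80440225 178.08998921] [[-0.011  1.    -0.001]
 [ 0.001 -0.001 -1.   ]
 [-1.    -0.011 -0.001]]
```

View pics/s1.png

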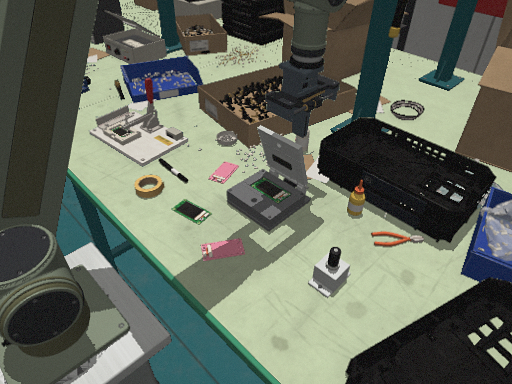

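The scene view shows the closed gripper behind the upright lid, with its tip near (298,150). Now I'll sweep the lid down along the hinge arc.

```bash
python3 -m creep '[{"translation":[-1.2,0,-0.1],"delta_rot":[0,0,0]},{"translation":[-1.2,0,-0.1],"delta_rot":[0,0,0]},{"translation":[-1.0,0,-0.1],"delta_rot":[0,0,0]},{"translation":[-0.9,0,-0.1],"delta_rot":[0,0,0]},{"translation":[-0.9,0,-0.3],"delta_rot":[0,0,0]}]'
python3 -m creep '[{"translation":[-1.0,0,-0.35],"delta_rot":[0,0,0]},{"translation":[-1.0,0,-0.6],"delta_rot":[0,0,0]},{"translation":[-1.0,0,-0.6],"delta_rot":[0,0,0]},{"translation":[-0.9,0,-0.8],"delta_rot":[0,0,0]}]'
```

```text
time_s: 2.62
ee_pos: [595.1, -27.5, 179.1]
ee_rot: [86.4, 89.8, -3.6]
force: [0.1, -0.4, 0.2]
gripper_width: 0.4
time_s: 2.95
ee_pos: [556.3, -27.5, 155.5]
ee_rot: [85.5, 89.7, -4.5]
force: [0.8, -0.3, 0.1]
gripper_width: 0.7
```

```bash
python3 -m creep '[{"translation":[-0.6,0,-0.8],"delta_rot":[0,0,0]},{"translation":[-0.7,0,-0.9],"delta_rot":[0,0,0]},{"translation":[-0.7,0,-0.9],"delta_rot":[0,0,0]},{"translation":[-0.6,0,-1.0],"delta_rot":[0,0,0]}]'
python3 -m creep '[{"translation":[-0.5,0,-1.0],"delta_rot":[0,0,0]},{"translation":[-0.5,0,-1.0],"delta_rot":[0,0,0]},{"translation":[-0.3,0,-0.9],"delta_rot":[0,0,0]},{"translation":[-0.2,0,-0.7],"delta_rot":[0,0,0]}]'
python3 - <<'E'
from h import *
print(readout.state()["ee_pos"])
p,d=optics.grab_frame("scene");cv2.imwrite("pics/s2.png",p[:,:,::-1])
E
```

```text
time_s: 3.28
ee_pos: [529.9, -27.6, 118.2]
ee_rot: [85.4, 89.9, -4.6]
force: [0.2, 0.3, 0.1]
gripper_width: 0.7
time_s: 3.62
ee_pos: [514.5, -27.6, 81.2]
ee_rot: [84.9, 90.0, -5.1]
force: [0.4, 0.2, -0.1]
gripper_width: 0.6
[514.47080931 -27.55214437  81.2336604 ]
```

View pics/s2.png

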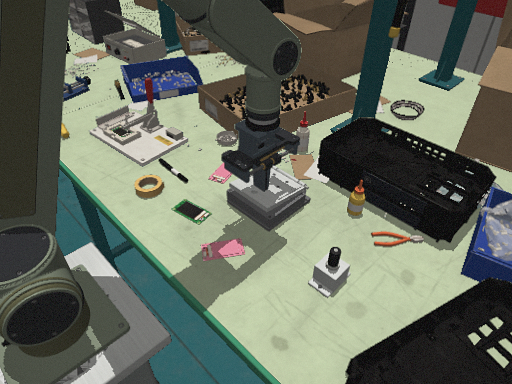

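The lid is almost down. I'll press lightly, then lift away.

```bash
python3 -m creep '[{"translation":[0,0,-0.3],"delta_rot":[0,0,0]},{"translation":[0,0,-0.2],"delta_rot":[0,0,0]},{"translation":[0,0,0],"delta_rot":[0,0,0]},{"translation":[0,0,0],"delta_rot":[0,0,0]}]'
python3 -m creep '[{"translation":[0,0,2],"delta_rot":[0,0,0]},{"translation":[-1,-1,3],"delta_rot":[0,0,0]},{"translation":[-1,-3,3],"delta_rot":[0,0,0]},{"translation":[-0.5,-3.5,2],"delta_rot":[0,0,0]},{"translation":[-0.5,-3.5,0],"delta_rot":[0,0,0]}]' 1
python3 -m creep '[{"translation":[0,-3.5,0],"delta_rot":[0,0,0]},{"translation":[0,-3.5,0],"delta_rot":[0,0,0]},{"translation":[0,-2,0],"delta_rot":[0,0,0]},{"translation":[0,0,0],"delta_rot":[0,0,0]}]'
python3 - <<'E'
from h import *
for n in ["scene","top","wrist"]:
    cp=optics.camera_params(n)
    if n=="wrist": print(readout.state()["ee_pos"],-np.array(cp["R"]).T@cp["t"],cp["R"].round(3))
    p,d=optics.grab_frame(n);cv2.imwrite(f"pics/{n}3.png",p[:,:,::-1]);np.savez(f"{n}3.npz",p=p,d=d,**cp)
E
```

```text
time_s: 4.0
ee_pos: [515.0, -27.6, 76.8]
ee_rot: [87.7, 89.9, -2.3]
force: [-0.6, 0.8, 1.1]
gripper_width: 0.7
time_s: 4.42
ee_pos: [487.7, -137.9, 180.2]
ee_rot: [73.5, 89.4, -16.4]
force: [0.4, 0.0, -0.2]
gripper_width: 31.1
time_s: 4.75
ee_pos: [485.5, -230.3, 175.5]
ee_rot: [40.1, 89.8, -50.1]
force: [0.7, -0.8, -0.1]
gripper_width: 57.6
[ 484.95303841 -226.62605674  175.16176207] [ 484.67231903 -145.3192182   331.73153575] [[ 1.    -0.001  0.001]
 [-0.001 -0.958  0.288]
 [ 0.001 -0.288 -0.958]]
```

View pics/scene3.png

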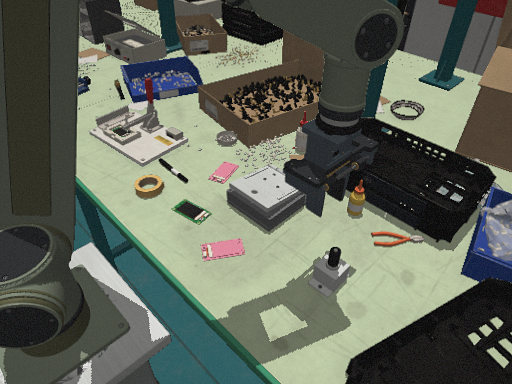

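View pics/wrist3.png

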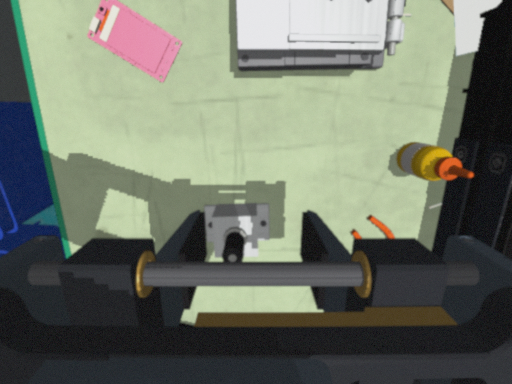

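View pics/top3.png

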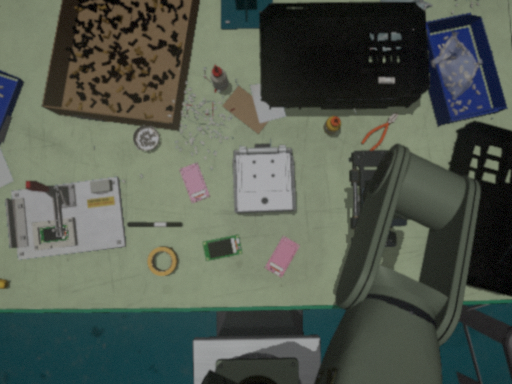

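The lid is down: in the scene view it lies flat at (268,195), and in the top view its hole is at (265,201). The wrist view shows the pin's grip at about (234,245), between the open jaws. I'll refine the pin's position from the wrist camera.

Run:
```python
from h import *
w=np.load("wrist3.npz");g=cv2.cvtColor(w["p"],cv2.COLOR_RGB2GRAY)
x=w["p"][195:275,190:290];cv2.imwrite("pics/wz.png",cv2.resize(x[:,:,::-1],None,fx=7,fy=7,interpolation=cv2.INTER_CUBIC))
for r in (232,236,240,244,248): print(r,g[r,215:256])
d=w["d"];vv,uu=np.mgrid[195:262,205:268];Q=pts(w,np.c_[uu.ravel(),vv.ravel()],d[195:262,205:268].ravel())
for lo,hi in((60,88),(88,95),(43,47),(48,53)):
    m=(Q[:,2]>lo)&(Q[:,2]<hi)&(Q[:,1]<-255);print(lo,m.sum(),Q[m].mean(0),np.percentile(Q[m],[2,50,98],axis=0).round(1).tolist())
t=np.load("top3.npz");gt=cv2.cvtColor(t["p"],cv2.COLOR_RGB2GRAY).astype(float)
def dark(g,u,v,r):
    ww=g[v-r:v+r+1,u-r:u+r+1];ww=np.clip(np.median(ww)-25-ww,0,None);a,b=np.mgrid[v-r:v+r+1,u-r:u+r+1]
    return (ww*b).sum()/ww.sum(),(ww*a).sum()/ww.sum()
a=dark(gt,265,201,6);print("lid hole top",a,plane(t,[a],65),plane(t,[a],59))
s=np.load("scene3.npz");cv2.imwrite("pics/sz3.png",cv2.resize(s["p"][160:240,215:315][:,:,::-1],None,fx=7,fy=7,interpolation=cv2.INTER_CUBIC))
```

```text
232 [131 137 135 135 135 134 135 133 127 121 103 103 102 101  93  85  68  62
  56  47  51  57  62  73  96 141 164 168 146 140 168 208 220 220 219 214
 189 147 134 132 134]
236 [136 134 133 137 136 135 133 127 117 106 100  75  47  21  27  10  14  14
  21  21  15  25  20  25  19  22  43  85 126 151 144 128 123 133 135 133
 133 132 134 132 132]
240 [134 134 135 136 135 135 134 128 119 101  71  42  25  22  20  22  25  12
  26  22  17  20  22  21  21  21  10  18  44  81 105 117 127 130 133 131
 133 133 130 129 133]
244 [133 133 136 135 134 134 133 131 125  98  52  20  15  26  21  20  23  17
  14  19  13  21  13  20  25  21  20  34  70 121 170 204 220 219 219 214
 187 150 132 134 134]
248 [134 133 136 136 136 137 133 126 106  60  29  17  22  25  28  27  29  32
  27  28  27  21  22  24  18  24  18  50 103 168 208 220 221 222 219 217
 204 184 177 178 178]
60 237 [ 465.44157677 -278.97510793   74.47566263] [[454.7, -286.5, 60.8], [465.8, -277.8, 74.4], [474.8, -276.2, 87.3]]
88 272 [ 464.20225204 -284.04830171   90.73323768] [[454.5, -291.2, 88.5], [464.2, -284.1, 90.8], [473.6, -276.7, 92.6]]
43 1207 [ 464.81012525 -282.10479702   44.87589687] [[438.8, -311.8, 43.5], [467.6, -278.1, 44.9], [489.4, -261.5, 46.3]]
48 139 [ 464.96872177 -280.25058838   50.55177851] [[451.5, -292.3, 48.2], [465.4, -278.9, 50.6], [477.0, -273.9, 52.2]]
lid hole top (np.float64(264.28727691421994), np.float64(200.25906735751295)) [[493.72171997 -29.34822182  65.        ]] [[493.9573648  -29.38613335  59.        ]]
```

View pics/wz.png

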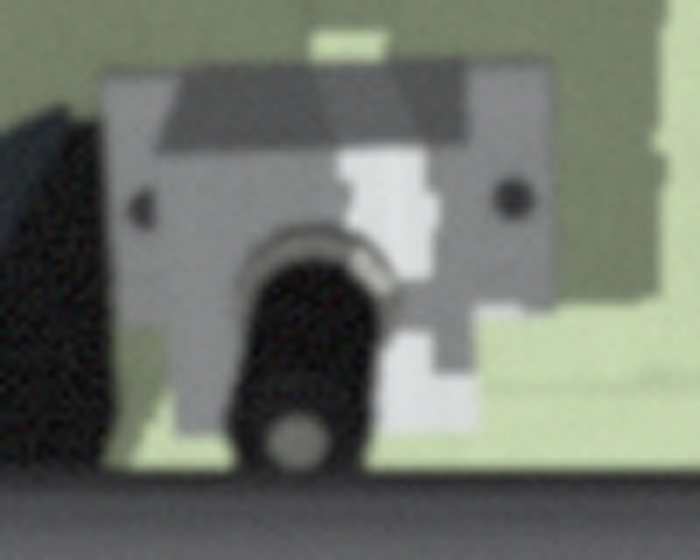

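View pics/sz3.png

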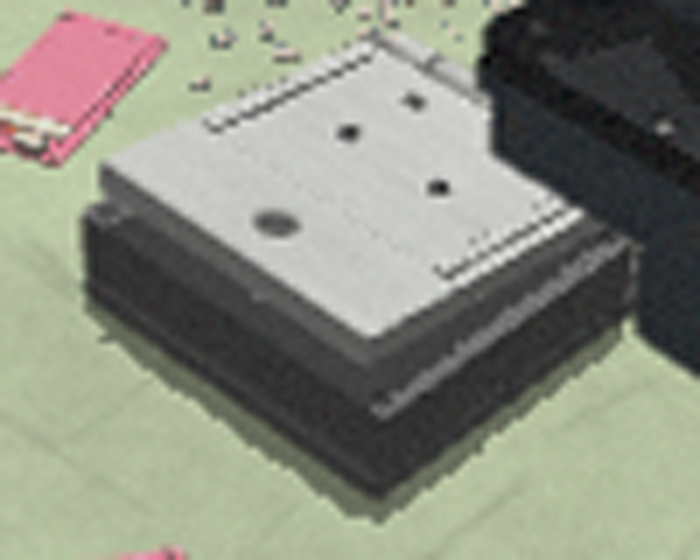

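```bash
python3 -m creep '[{"translation":[-1,-3.1,0],"delta_rot":[0,0,0]},{"translation":[-1.05,-3.05,0],"delta_rot":[0,0,0]},{"translation":[0,0,0],"delta_rot":[0,0,0]},{"translation":[0,0,-2],"delta_rot":[0,0,0]}]' 1
python3 -m creep '[{"translation":[0,0,-2.5],"delta_rot":[0,0,0]},{"translation":[0,0,-2.5],"delta_rot":[0,0,0]},{"translation":[0,0,0],"delta_rot":[0,0,0]},{"translation":[0,0,0],"delta_rot":[0,0,0]}]'
python3 - <<'E'
from h import *
print(readout.state()["ee_pos"])
cp=optics.camera_params("wrist");p,d=optics.grab_frame("wrist");cv2.imwrite("pics/w4.png",p[:,:,::-1]);np.savez("wrist4.npz",p=p,d=d,**cp)
E
```

```text
time_s: 5.23
ee_pos: [466.6, -288.9, 158.4]
ee_rot: [60.7, 89.5, -29.3]
force: [1.0, -0.5, -0.0]
gripper_width: 90.9
time_s: 5.57
ee_pos: [464.2, -286.0, 104.6]
ee_rot: [-130.9, 89.8, 139.2]
force: [0.3, -0.2, -0.1]
gripper_width: 91.2
[ 464.21496425 -286.03176883  104.57288832]
```

View pics/w4.png

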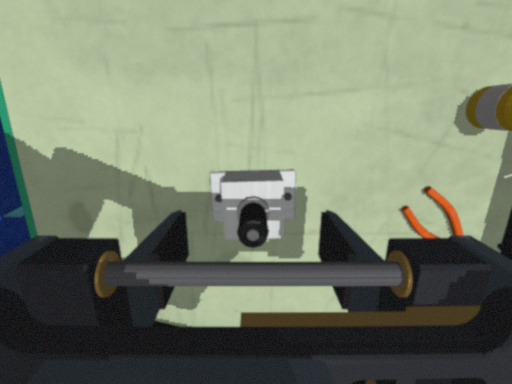

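The pin top is at (253,236), centred between the jaws.

Run:
```python
from h import *
w=np.load("wrist4.npz");g=w["p"][225:250,238:270]
cp=w
Q=None
d=w["d"];vv,uu=np.mgrid[195:262,225:285];Q=pts(w,np.c_[uu.ravel(),vv.ravel()],d[195:262,225:285].ravel())
m=(Q[:,2]>88)&(Q[:,2]<95);print(Q[m].mean(0),np.percentile(Q[m],[2,98],axis=0).round(1),plane(w,[[253,236]],91))
m=(Q[:,2]>43)&(Q[:,2]<47.5);print(cv2.minAreaRect(Q[m][:,:2].astype(np.float32)))
```

```text
[ 463.85491661 -286.08455282   90.79583997] [[ 454.2 -296.1   88.6]
 [ 473.6 -277.1   92.6]] [[ 463.93652961 -288.14560297   91.        ]]
((464.27044677734375, -292.99169921875), (51.1170768737793, 41.60620880126953), 1.4015272855758667)
```

```bash
python3 -m creep '[{"translation":[0,-0.1,-2],"delta_rot":[0,0,0]},{"translation":[0,0,-1.65],"delta_rot":[0,0,0]},{"translation":[0,0,0],"delta_rot":[0,0,0]},{"translation":[0,0,0],"delta_rot":[0,0,0]}]'
python3 -m creep '[{"translation":[0,0,0],"delta_rot":[0,0,0]},{"translation":[0,0,0],"delta_rot":[0,0,0]},{"translation":[0,0,0],"delta_rot":[0,0,0]},{"translation":[0,0,0],"delta_rot":[0,0,0]},{"translation":[0,0,0],"delta_rot":[0,0,0]}]' -1 50
python3 -m creep '[{"translation":[0,0,0],"delta_rot":[0,0,0]},{"translation":[0,0,0],"delta_rot":[0,0,0]},{"translation":[0,0,0],"delta_rot":[0,0,0]},{"translation":[0,0,0],"delta_rot":[0,0,0]},{"translation":[0,0,0],"delta_rot":[0,0,0]}]'
python3 -m creep '[{"translation":[0,0,0],"delta_rot":[0,0,0]},{"translation":[0,0,0],"delta_rot":[0,0,0]},{"translation":[0,0,0],"delta_rot":[0,0,0]}]'
```

```text
time_s: 5.95
ee_pos: [465.1, -288.7, 69.8]
ee_rot: [65.4, 89.9, -24.5]
force: [0.1, 0.4, 0.0]
gripper_width: 91.3
time_s: 6.37
ee_pos: [464.7, -288.9, 69.2]
ee_rot: [59.7, 89.9, -30.3]
force: [-0.3, 0.5, 0.8]
gripper_width: 60.9
time_s: 6.78
ee_pos: [464.4, -288.8, 68.6]
ee_rot: [-153.5, 90.0, 116.5]
force: [0.3, -0.0, -0.7]
gripper_width: 27.1
time_s: 7.03
ee_pos: [464.4, -288.8, 68.6]
ee_rot: [-128.7, 90.0, 141.3]
force: [-0.4, -1.0, 0.2]
gripper_width: 21.2
```

```bash
python3 -m creep '[{"translation":[0,0,0.5],"delta_rot":[0,0,0]},{"translation":[0,0,1],"delta_rot":[0,0,0]},{"translation":[0,0,1.5],"delta_rot":[0,0,0]},{"translation":[0,0,2.5],"delta_rot":[0,0,0]},{"translation":[0,0,2.5],"delta_rot":[0,0,0]}]'
python3 -m creep '[{"translation":[0,1,0.5],"delta_rot":[0,0,0]},{"translation":[0.3,2.5,0],"delta_rot":[0,0,0]},{"translation":[0.6,3.5,0],"delta_rot":[0,0,0]},{"translation":[0.6,3.5,0],"delta_rot":[0,0,0]},{"translation":[0.6,3.5,0],"delta_rot":[0,0,0]}]'
python3 -m creep '[{"translation":[0.6,3.5,0],"delta_rot":[0,0,0]},{"translation":[0.3,3.5,0],"delta_rot":[0,0,0]},{"translation":[0,2.5,0],"delta_rot":[0,0,0]},{"translation":[0,1,0],"delta_rot":[0,0,0]},{"translation":[0,0,0],"delta_rot":[0,0,0]}]'
python3 -m creep '[{"translation":[0,0,0],"delta_rot":[0,0,0]},{"translation":[0,0,0],"delta_rot":[0,0,0]}]'
python3 - <<'E'
from h import *
from scipy.spatial.transform import Rotation as Ro
st=readout.state();print(st["ee_pos"],Ro.from_euler("xyz",st["ee_rot"],degrees=True).as_matrix().round(3).tolist())
for n in ["scene","wrist"]:
    cp=optics.camera_params(n);p,d=optics.grab_frame(n);cv2.imwrite(f"pics/{n}5.png",p[:,:,::-1]);np.savez(f"{n}5.npz",p=p,d=d,**cp)
    x=p[120:230,220:330] if n=="scene" else p[180:265,200:310]
    cv2.imwrite(f"pics/{n}5z.png",cv2.resize(x[:,:,::-1],None,fx=5,fy=5,interpolation=cv2.INTER_CUBIC))
E
```

```text
time_s: 7.45
ee_pos: [464.0, -288.5, 149.7]
ee_rot: [-125.7, 89.9, 144.3]
force: [-0.2, -0.8, -0.7]
gripper_width: 21.2
time_s: 7.87
ee_pos: [484.8, -146.9, 153.5]
ee_rot: [-147.1, 90.0, 122.8]
force: [1.3, -0.4, -0.3]
gripper_width: 21.7
time_s: 8.28
ee_pos: [493.8, -41.6, 153.5]
ee_rot: [-124.5, 90.0, 145.7]
force: [0.1, -1.5, -1.3]
gripper_width: 20.9
time_s: 8.45
ee_pos: [494.3, -44.7, 153.6]
ee_rot: [0.4, 90.0, -89.7]
force: [1.1, -0.6, -0.8]
gripper_width: 21.4
[494.34465875 -44.73054925 153.59761893] [[0.0, 1.0, -0.001], [-0.001, -0.001, -1.0], [-1.0, 0.0, 0.001]]
```

View pics/scene5z.png

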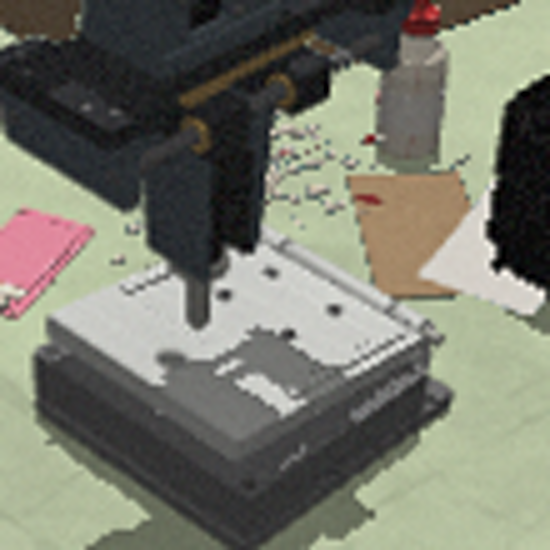

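View pics/wrist5z.png

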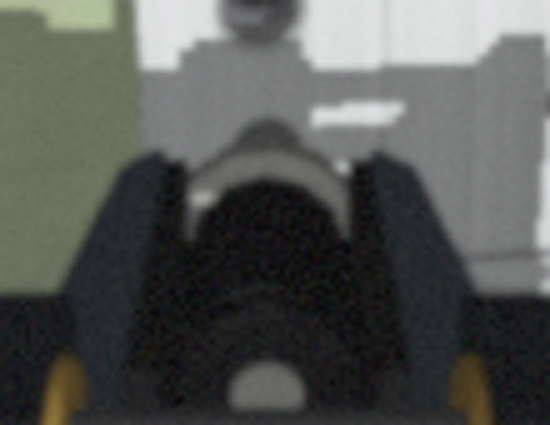

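Run:
```python
from h import *
w=np.load("wrist5.npz");s=np.load("scene5.npz")
x=w["p"][160:215,225:280];cv2.imwrite("pics/w5h.png",cv2.resize(x[:,:,::-1],None,fx=10,fy=10,interpolation=cv2.INTER_CUBIC))
d=w["d"];vv,uu=np.mgrid[150:225,200:310];Q=pts(w,np.c_[uu.ravel(),vv.ravel()],d[150:225,200:310].ravel())
L=Q[(Q[:,2]>50)&(Q[:,2]<75)];k=np.linalg.lstsq(np.c_[L[:,:2]-[494.5,-29],np.ones(len(L))],L[:,2],rcond=None)[0];print("lid plane z",k)
x=s["p"][160:210,235:285];cv2.imwrite("pics/s5h.png",cv2.resize(x[:,:,::-1],None,fx=11,fy=11,interpolation=cv2.INTER_CUBIC))
```

```text
lid plane z [-1.09551294e-01 -1.50563805e-03  6.56292258e+01]
```

View pics/w5h.png

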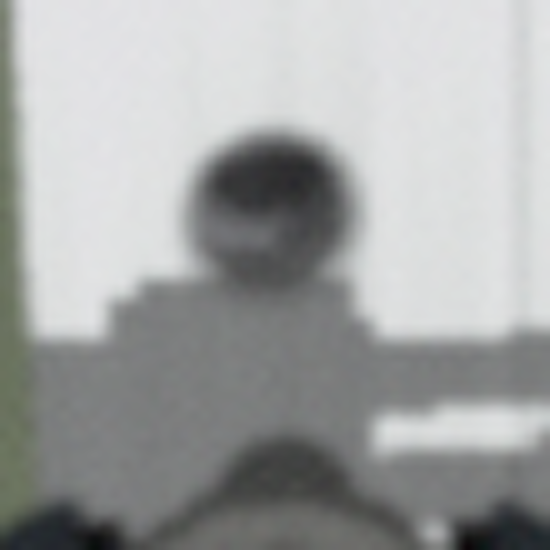

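View pics/s5h.png

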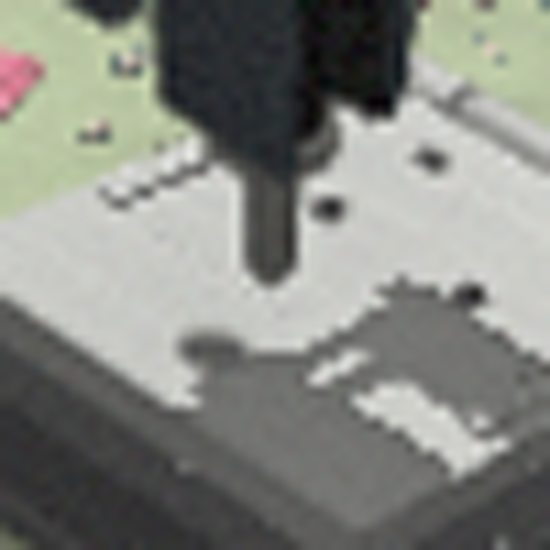

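Run:
```python
from h import *
w=np.load("wrist5.npz");s=np.load("scene5.npz")
print("wrist hole",plane(w,[[251.7,180.5]],65.6)," pin x @z100",plane(w,[[253.2,206]],100), "collar",plane(w,[[253.3,210]],130))
print("scene hole",plane(s,[[253.8,191.2]],65.6),"tip",plane(s,[[259.1,184.3]],95), "shank",plane(s,[[259.1,179]],108))
```

```text
wrist hole [[492.99992949 -26.78790074  65.6       ]]  pin x @z100 [[494.3504776  -39.58255406 100.        ]] collar [[494.3888914  -31.73645418 130.        ]]
scene hole [[491.79203485 -27.18576698  65.6       ]] tip [[493.66191366 -42.6981039   95.        ]] shank [[495.93424926 -40.05229439 108.        ]]
```

```bash
python3 -m creep '[{"translation":[-0.15,0.8,0],"delta_rot":[0,0,0]},{"translation":[0,0.75,-0.8],"delta_rot":[0,0,0]},{"translation":[0,0,-1.0],"delta_rot":[0,0,0]},{"translation":[0,0,0],"delta_rot":[0,0,0]},{"translation":[0,0,0],"delta_rot":[0,0,0]}]'
python3 - <<'E'
from h import *
st=readout.state();print(st["ee_pos"])
for n in ["scene","wrist"]:
    cp=optics.camera_params(n);p,d=optics.grab_frame(n);np.savez(f"{n}6.npz",p=p,d=d,**cp)
    x=p[150:205,230:285] if n=="scene" else p[180:250,210:295]
    cv2.imwrite(f"pics/{n}6z.png",cv2.resize(x[:,:,::-1],None,fx=10 if n=="scene" else 8,fy=10 if n=="scene" else 8,interpolation=cv2.INTER_CUBIC))
E
```

```text
time_s: 8.97
ee_pos: [492.2, -28.2, 134.5]
ee_rot: [-91.4, 89.9, 178.6]
force: [0.2, 0.3, -1.3]
gripper_width: 21.5
[492.16008067 -28.17568146 134.52195244]
```

View pics/scene6z.png

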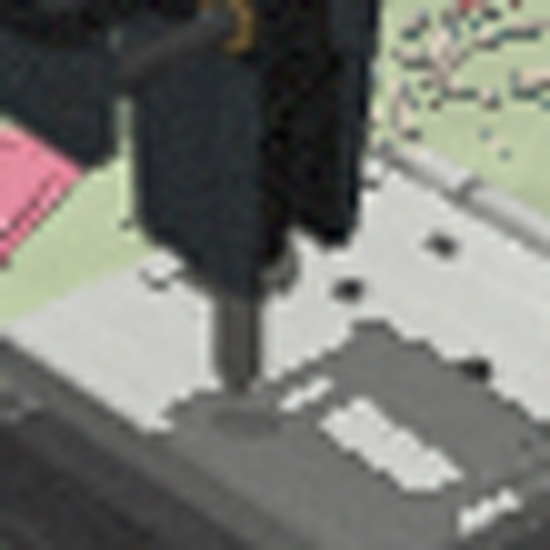

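View pics/wrist6z.png

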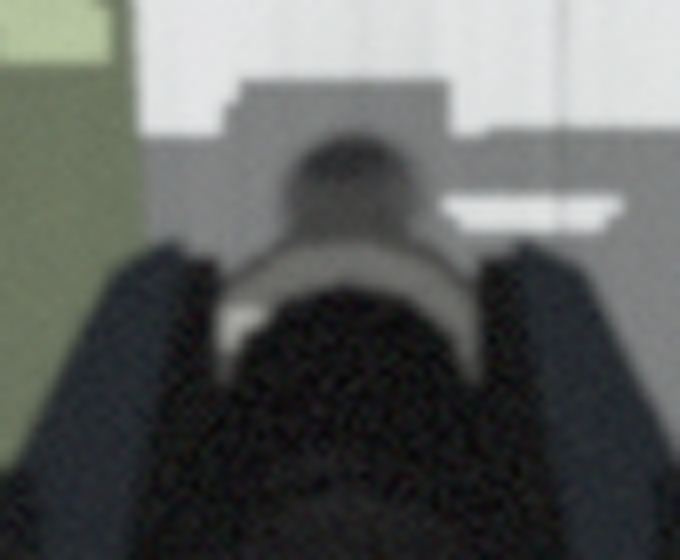

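Run:
```python
from h import *
s=np.load("scene6.npz");w=np.load("wrist6.npz")
f=lambda x,y:[229.5+x/10,149.5+y/10]
print("hole",plane(s,[f(247,418)],65.6),"tip",plane(s,[f(240,388)],75),"shank axis",plane(s,[f(238,340)],85))
g=lambda x,y:[209.5+x/8,179.5+y/8]
print("w hole x",plane(w,[g(352,190)],65.6),"collar x",plane(w,[g(349,250)],114))
```

```text
hole [[492.23206488 -28.11554366  65.6       ]] tip [[490.90325592 -26.94848287  75.        ]] shank axis [[494.55538884 -22.33995511  85.        ]]
w hole x [[492.82809892 -26.03028756  65.6       ]] collar x [[492.49637828 -14.64580226 114.        ]]
```

```bash
python3 -m creep '[{"translation":[0,-0.12,0],"delta_rot":[0,0,0]},{"translation":[0,0,0],"delta_rot":[0,0,0]},{"translation":[0,0,0],"delta_rot":[0,0,0]},{"translation":[0,0,-0.6],"delta_rot":[0,0,0]},{"translation":[0,0,-0.5],"delta_rot":[0,0,0]}]'
python3 -m creep '[{"translation":[0,0,-0.3],"delta_rot":[0,0,0]},{"translation":[0,0,0],"delta_rot":[0,0,0]},{"translation":[0,0,0],"delta_rot":[0,0,0]}]'
python3 - <<'E'
from h import *
st=readout.state();print(st["ee_pos"],st["force"])
for n in ["scene","wrist"]:
    cp=optics.camera_params(n);p,d=optics.grab_frame(n);np.savez(f"{n}7.npz",p=p,d=d,**cp)
    x=p[150:205,230:285] if n=="scene" else p[180:250,210:295]
    cv2.imwrite(f"pics/{n}7z.png",cv2.resize(x[:,:,::-1],None,fx=10 if n=="scene" else 8,fy=10 if n=="scene" else 8,interpolation=cv2.INTER_CUBIC))
E
```

```text
time_s: 9.48
ee_pos: [493.1, -29.5, 124.4]
ee_rot: [84.0, 90.0, -6.0]
force: [-0.2, -0.4, -1.4]
gripper_width: 21.2
time_s: 9.73
ee_pos: [492.7, -29.5, 121.2]
ee_rot: [-93.9, 90.0, 176.1]
force: [0.1, -0.7, -0.8]
gripper_width: 21.3
[492.70780789 -29.4644895  121.21504564] [ 0.10523994 -0.69600201 -0.83308883]
```

View pics/scene7z.png

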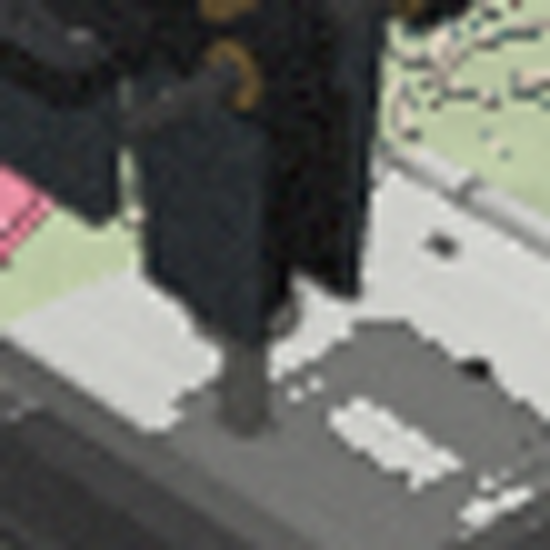

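View pics/wrist7z.png

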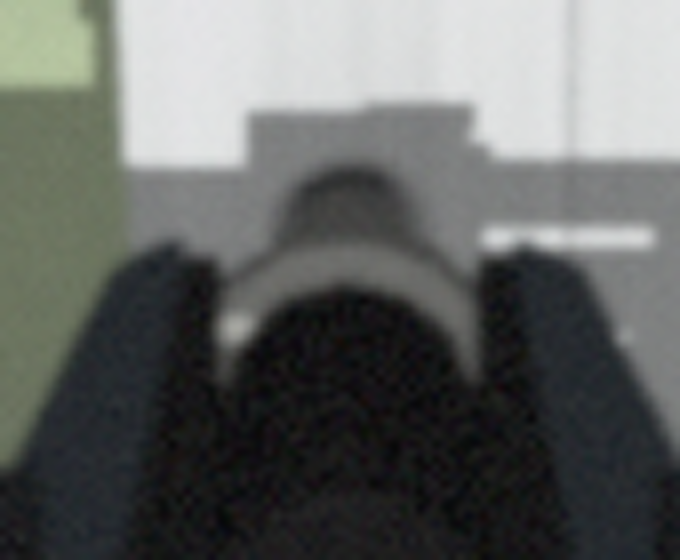

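The scene view shows the shank entering the lid's hole at crop (246,430), with no force. I'll go on down in small steps.

```bash
Z='x'; python3 -m creep '[{"translation":[0,0,-0.3],"delta_rot":[0,0,0]},{"translation":[0,0,-0.3],"delta_rot":[0,0,0]},{"translation":[0,0,0],"delta_rot":[0,0,0]}]'
python3 -m creep '[{"translation":[0,0,-0.3],"delta_rot":[0,0,0]},{"translation":[0,0,-0.3],"delta_rot":[0,0,0]},{"translation":[0,0,0],"delta_rot":[0,0,0]}]'
python3 - <<'E'
from h import *
st=readout.state();print(st["ee_pos"],st["force"],st["torque"])
E
```

```text
time_s: 10.08
ee_pos: [492.5, -29.5, 115.1]
ee_rot: [-94.5, 89.9, 175.5]
force: [-0.6, 0.9, -1.5]
gripper_width: 21.1
time_s: 10.33
ee_pos: [492.5, -29.5, 109.0]
ee_rot: [-93.5, 89.9, 176.5]
force: [-0.3, 0.2, -0.8]
gripper_width: 21.2
[492.51926502 -29.45416012 108.99184766] [-0.26479134  0.21772143 -0.77676721] [-0.08230544  0.08055844 -0.04214402]
```

```bash
python3 -m creep '[{"translation":[0,0,-0.3],"delta_rot":[0,0,0]},{"translation":[0,0,-0.3],"delta_rot":[0,0,0]},{"translation":[0,0,0],"delta_rot":[0,0,0]}]'
python3 -m creep '[{"translation":[0,0,-0.2],"delta_rot":[0,0,0]},{"translation":[0,0,-0.2],"delta_rot":[0,0,0]},{"translation":[0,0,0],"delta_rot":[0,0,0]}]'
python3 -m creep '[{"translation":[0,0,-0.2],"delta_rot":[0,0,0]},{"translation":[0,0,-0.2],"delta_rot":[0,0,0]},{"translation":[0,0,0],"delta_rot":[0,0,0]}]'
python3 - <<'E'
from h import *
st=readout.state();print(st["ee_pos"],st["force"],st["torque"])
E
```

```text
time_s: 10.58
ee_pos: [492.6, -29.5, 103.0]
ee_rot: [-94.8, 89.9, 175.2]
force: [-0.2, -0.9, -1.7]
gripper_width: 21.3
time_s: 10.83
ee_pos: [492.7, -29.5, 99.3]
ee_rot: [-95.1, 90.0, 174.9]
force: [0.2, 0.4, -1.4]
gripper_width: 21.3
time_s: 11.08
ee_pos: [492.7, -29.5, 95.3]
ee_rot: [-96.5, 90.0, 173.5]
force: [-0.3, 0.8, -1.0]
gripper_width: 21.0
[492.69923919 -29.46875179  95.26945467] [-0.34957727  0.77338776 -1.03102495] [-0.07850919  0.0356302  -0.03187586]
```

The tip is below the base hole's mouth with no force on the tool, so it is in. I'll keep going until the collar meets the lid.

```bash
python3 -m creep '[{"translation":[0,0,-0.3],"delta_rot":[0,0,0]},{"translation":[0,0,-0.3],"delta_rot":[0,0,0]},{"translation":[0,0,0],"delta_rot":[0,0,0]}]'
python3 -m creep '[{"translation":[0,0,-0.3],"delta_rot":[0,0,0]},{"translation":[0,0,-0.2],"delta_rot":[0,0,0]},{"translation":[0,0,0],"delta_rot":[0,0,0]}]'
python3 -m creep '[{"translation":[0,0,-0.2],"delta_rot":[0,0,0]},{"translation":[0,0,-0.2],"delta_rot":[0,0,0]},{"translation":[0,0,0],"delta_rot":[0,0,0]}]'
python3 - <<'E'
from h import *
st=readout.state();print(st["ee_pos"],st["force"],st["torque"])
E
```

```text
time_s: 11.33
ee_pos: [492.8, -29.5, 89.2]
ee_rot: [-96.2, 90.0, 173.8]
force: [0.0, -0.1, -0.9]
gripper_width: 21.5
time_s: 11.58
ee_pos: [492.7, -29.5, 84.4]
ee_rot: [-89.1, 90.0, -179.1]
force: [-1.6, -0.1, 1.2]
gripper_width: 21.0
time_s: 11.83
ee_pos: [492.7, -29.5, 80.4]
ee_rot: [-87.4, 90.0, -177.4]
force: [-2.9, -0.0, 2.6]
gripper_width: 21.1
[492.69276665 -29.49445401  80.41284198] [-2.92982882 -0.02896705  2.62107419] [-0.04865248  0.40705436 -0.02633887]
```

```bash
python3 -m creep '[{"translation":[-0.05,0,-0.1],"delta_rot":[0,0,0]},{"translation":[0,0,-0.15],"delta_rot":[0,0,0]},{"translation":[0,0,0],"delta_rot":[0,0,0]}]'
python3 -m creep '[{"translation":[0,0,-0.15],"delta_rot":[0,0,0]},{"translation":[0,0,-0.1],"delta_rot":[0,0,0]},{"translation":[0,0,0],"delta_rot":[0,0,0]}]'
python3 - <<'E'
from h import *
st=readout.state();print(st["ee_pos"],st["force"],st["torque"])
E
```

```text
time_s: 12.08
ee_pos: [492.5, -29.5, 78.1]
ee_rot: [83.0, 90.0, -7.0]
force: [-1.5, 0.2, 3.0]
gripper_width: 21.4
time_s: 12.33
ee_pos: [492.4, -29.5, 75.7]
ee_rot: [51.4, 90.0, -38.6]
force: [-2.5, 0.0, 5.6]
gripper_width: 21.3
[492.43061682 -29.50605641  75.67592396] [-2.49667025  0.01014815  5.55965472] [-0.08080859  0.5399681  -0.03254951]
```

```bash
python3 -m creep '[{"translation":[-0.04,0,-0.1],"delta_rot":[0,0,0]},{"translation":[0,0,-0.1],"delta_rot":[0,0,0]},{"translation":[0,0,0],"delta_rot":[0,0,0]}]'
python3 -m creep '[{"translation":[0,0,0],"delta_rot":[0,0,0]},{"translation":[0,0,-0.05],"delta_rot":[0,0,0]},{"translation":[0,0,0],"delta_rot":[0,0,0]}]'
python3 - <<'E'
from h import *
st=readout.state();print(st["ee_pos"],st["force"],st["torque"])
E
```

```text
time_s: 12.58
ee_pos: [492.4, -29.5, 75.4]
ee_rot: [86.6, 89.9, -3.4]
force: [-5.8, -0.1, 17.2]
gripper_width: 21.2
time_s: 12.83
ee_pos: [492.4, -29.5, 75.3]
ee_rot: [86.3, 89.9, -3.7]
force: [-6.4, -0.4, 20.5]
gripper_width: 21.1
[492.42503295 -29.51762814  75.3430631 ] [-6.37663852 -0.40076993 20.54368979] [-0.02885238  1.25063054  0.00303647]
```

```bash
python3 -m creep '[{"translation":[-0.03,0,0.02],"delta_rot":[0,0,0]},{"translation":[0,0,0],"delta_rot":[0,0,0]},{"translation":[0,0,0],"delta_rot":[0,0,0]},{"translation":[0,0,0],"delta_rot":[0,0,0]},{"translation":[0,0,0],"delta_rot":[0,0,0]}]'
python3 - <<'E'
from h import *
for n in ["scene","wrist"]:
    cp=optics.camera_params(n);p,d=optics.grab_frame(n);np.savez(f"{n}8.npz",p=p,d=d,**cp)
    x=p[140:240,215:315] if n=="scene" else p[150:260,190:310]
    cv2.imwrite(f"pics/{n}8z.png",cv2.resize(x[:,:,::-1],None,fx=5.5,fy=5.5,interpolation=cv2.INTER_CUBIC))
vv,uu=np.mgrid[100:225,200:310];Q=pts(cp,np.c_[uu.ravel(),vv.ravel()],d[100:225,200:310].ravel())
L=Q[(Q[:,2]>47)&(Q[:,2]<70)&(Q[:,0]>475)&(Q[:,0]<600)&(Q[:,1]>-90)&(Q[:,1]<30)];k=np.linalg.lstsq(np.c_[L[:,:2]-[494.5,-29],np.ones(len(L))],L[:,2],rcond=None)[0];print("lid plane z",k,len(L))
st=readout.state();print(st["time_s"],st["ee_pos"],st["force"],st["torque"],st["gripper_width"])
E
```

```text
time_s: 13.25
ee_pos: [492.4, -29.6, 75.4]
ee_rot: [85.7, 89.9, -4.3]
force: [-5.2, 0.4, 19.5]
gripper_width: 21.3
lid plane z [-3.07278302e-02 -6.39617931e-02  5.50435151e+01] 6234
13.35 [492.41671567 -29.51777155  75.39336289] [-5.0769354   0.12928223 18.83619581] [-0.03542134  1.07528904  0.03373637] 21.399028778357625
```

View pics/scene8z.png

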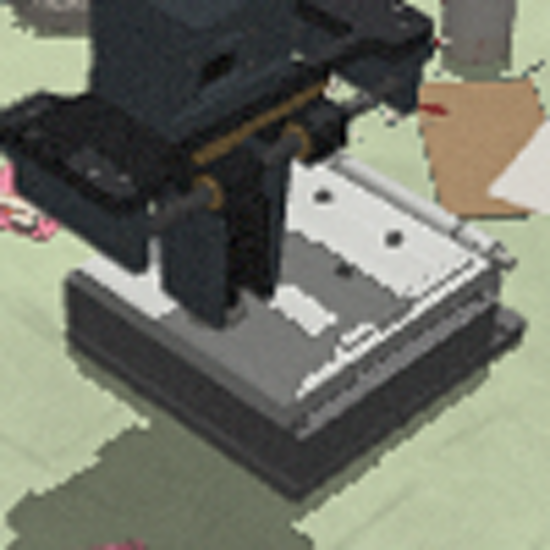

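View pics/wrist8z.png

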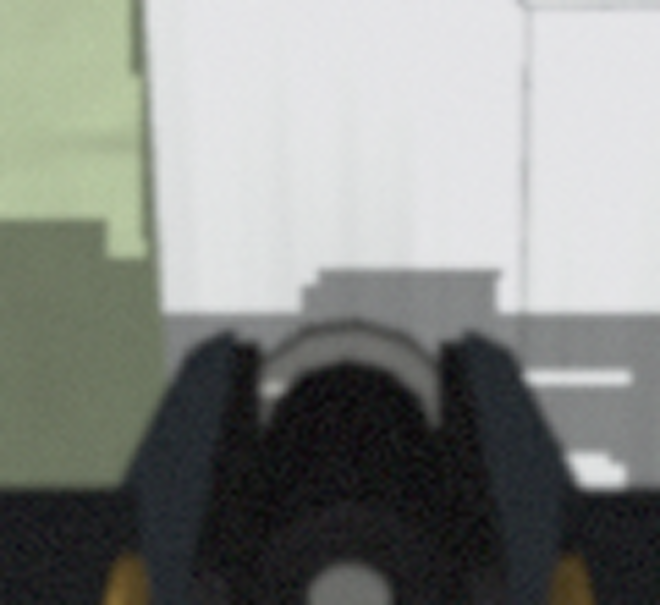

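The scene view shows the lid flat and parallel to the base, with the collar on it at crop (235,318). My plane fit included pin and finger pixels, so I'll refit from the saved frame on clean lid pixels.

Run:
```python
from h import *
w=np.load("wrist8.npz");vv,uu=np.mgrid[110:195,225:300]
Q=pts(w,np.c_[uu.ravel(),vv.ravel()],w["d"][110:195,225:300].ravel());Q=Q[abs(Q[:,2]-np.median(Q[:,2]))<5]
k=np.linalg.lstsq(np.c_[Q[:,:2]-[492.5,-29],np.ones(len(Q))],Q[:,2],rcond=None)[0];print(k,Q.min(0),Q.max(0))
```

```text
[8.75080754e-03 2.32068300e-03 5.16848296e+01] [472.58462818  -4.91633067  46.52304374] [524.25484841  37.92485155  56.40330846]
```

The lid's slope is about 0 (-0.009 rad) and it is 51.7 mm high at the hole, against 52 mm nominal, so it is shut. I'm handing in.

Run:
```python
from h import *
print(env.job_done())
```

```text
the job is handed in; nothing more can be done
None
```

I swung the lid down, put the pin through it into the base hole, and handed the job in at about 13.4 s, still gripping the pin and pressing it down. The hand-in reports no verdict.

**Last checks that agreed:**
- **Lid:** its slope read about 0 (-0.009 rad) and its outer face was 51.7 mm above the bench at the hole, against 52 mm when fully shut.
- **Pin:** the tool read 75.4 mm high and level, which puts the tip at about 16 mm. The tip went below the base hole's mouth with no force on the tool.
- **Push and grip:** the tool pressed down with about 19 N. The grip was set to 50 N, with the fingers stopped on the pin at 21.4 mm.

**Checks that disagreed or were not made:**
- **Lid fit:** my first fit of the lid plane was wrong because it included pixels of the pin and fingers. I refitted it on clean lid pixels.
- **Hole position:** the cameras differed by 1 to 3 mm on where the hole was, so I went by the wrist view and the force readings.
- **Side force:** a sideways force of about -5 N in x remained, so the pin is leaning lightly on one side of the hole.
- **Board and bystanders:** I did not measure them again. They looked undisturbed in the pictures, although the board has been hidden since the lid came down.

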